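# Close up the dust extractor after a filter change

### The arm

A 6-joint arm with a two-finger parallel gripper is mounted at the origin on the work surface. World frame = base frame: x ahead of the robot, y to its left, z up, the work surface at z = 0. Lengths are in mm, angles in rad, forces in N, time in s.
With the tool pointing down it reaches from about 400 to 925 mm from the base axis. Payload 3.4 kg.
Tool frame: the origin (TCP) lies at the very end of the fingers, on their centre line; the grasp point (between the pads) lies 19 mm behind it; z points along the fingers, y is the line along which they close (so a half turn about z gives the same grasp; the last joint's range is limited). The gripper opens to 85 mm and grips with 20 to 120 N. Pads are 22 mm wide; open, the fingers measure 114 mm over their backs; the gripper's body (76 mm by 85 mm) begins 54 mm behind the grasp point. The pads swing forward as they close: fully open they stand 13 mm farther back than shut.
Start: joints at [-0.073, 0.307, 1.506, -0, 1.328, -0.073], TCP at [575.005, -0.025, 204.805] pointing down, gripper open.
Joint ranges: [-3.12, 3.12], [-1.05, 2.28], [0.14, 2.33], [-1.42, 4.57], [0.1, 2.73], [-2.68, 2.68]. Speed limits (rad/s): [2.57, 2.57, 3.14, 3.14, 3.14, 3.14].

### API

Orientations are given as [roll, pitch, yaw] about the fixed x, y, z axes, in that order (R = Rz(yaw) Ry(pitch) Rx(roll)).
In Python, from plant import bot gives the robot as it stands. The module is installed in compiled form; this text tells all that it offers.
- The arm moves only by the shell command python3 -m inch 'ROWS' [OPENING]. ROWS is JSON, a list of rows, each a list of 4 numbers: the shift along the tool's x, y, z as a fraction of full scale, then the turn about the tool's z as a fraction of full scale. In form: [[tx, ty, tz, yaw], ...]. A call has 1 to 10 rows; each row is the pose to reach, as a shift and turn from the pose commanded when the call began, along the tool's axes at that moment; what a row does not reach only later rows make up. Full scale, the value 1, is 0.2 m for a shift and 120 degrees for a turn. A row lasts 1/10 s, in which the tool goes at most 50 mm and 8.59 degrees, less where a joint would pass 70% of its speed; a pose out of reach is approached as far as the arm can. A call with a number of a shift or a turn outside -1 to 1 is refused whole. A call with a gripper value outside its range is refused whole. OPENING is the closure, from -1 (fully open) to 1 (shut), set as the call begins (- or left out, the last holds). The fingers move at their own pace and stop on an object; the grip force is fixed at half the most. Time passes only in rows, so rows that repeat a pose let the fingers close. It gives the time, the measured TCP pose, the force, the opening and the grip force at its end, in the units of the state.
- bot.observe(): the state, without advancing time (a new reading comes with each control period).
- bot.capture(name): name is "scene" or "side" or "wrist"; returns a dict with "color" (480x640x3 uint8, blue, green, red), "K" (3x3 intrinsics, pixels), "origin" and "orientation" of the camera in the world; the wrist camera has in their place "hand_eye" (4x4, takes a point from camera to tool coordinates, whose origin is the TCP and whose axes are the flange's). Camera axes: x right, y down, z forward; pixel columns grow to the right and rows downward; lengths in mm; the calibration is good to about 2 mm. The wrist camera is an equidistant fisheye: a pixel r from the principal point sees the ray r / f radians off the axis. A picture is of the moment at which its call begins: read the wrist's pose just before it. There is no depth.
- bot.hand_in(): hands the job in; it is judged then, once.
The state is a dict: "time_s": time; "q": joint angles; "qvel": joint speeds; "effort": joint torques, N m; "ee_pos": TCP position; "tool_rot": TCP orientation; "contact_force": force on the tool from outside, world axes, zero at the start; "wrist_torque": the same for the moment, N m; "opening": finger opening in mm; "grasp_force": force on a finger pad.
Only numpy, scipy, OpenCV 4.12 (cv2) and the standard library are available. Lean on these libraries where they do the work, as an engineer would, in place of code of your own. Each camera call takes 0.05 s, during which the arm holds its last target. There are 200 camera calls.

### The job

The bench dust extractor has a fresh filter in it: push its open filter drawer fully home until it seats, then take the loose intake cover and press it down on its place over the filter, level and square, until both spring clips let go and snap over its edges. Keep pressing the cover down firmly and finish like that, with the gripper still pushing on it, so that the seal can take its set. Leave the paint pots and bowls where they stand.

Things in the scene. Friction and masses are not known exactly. Their poses are not given: they have to be found in the camera images.
- extractor: White bench dust extractor, a fixed box 200 mm deep (its x) by 250 mm wide (its y); its flat deck (top face) is 125 mm above the table. Origin: centre of its underside. Its -x side is the front with the filter drawer, +y its left. The intake opening (100 x 140 mm) in the middle of the deck is where the cover goes. A hose spigot sticks out 35 mm at the back.
- seat (a point): Centre of the cover's seat, on the deck 125 mm above the table: the cover's underside centre is here when home. Axes as the extractor. Fixed white guides at the seat's front and back, 80 mm long, 14 mm high, inner faces 127 mm apart at the deck (3.5 mm play each side), spreading by 5 mm each towards their tops, lead the cover in; the green spring clips left and right place it sideways.
- filter_drawer (a joint): Opening in m of the extractor's grey filter drawer: 0 = fully home at its detent; grows as it comes out to the front (extractor -x). It slides with about 1.5 N of friction; between 11 and 5 mm a spring detent resists with up to about 10 N, then lets go and draws the drawer home against a hard stop.
- drawer_pull (a point): Middle of the front face of the drawer's green pull lip, 103 mm above the table. The lip is 80 mm wide, 10 mm high and sticks out 14 mm from the grey drawer front (190 mm wide, 50 to 112 mm above the table). It moves with the drawer; with the drawer home it is 126 mm in front of the extractor's centre. Push it along the extractor's +x.
- cover: Loose intake cover: dark louvred plate 120 mm (its x) by 170 mm (its y), 5 mm thick, about 0.2 kg, lying on the table, green grip rib up. Origin: centre of its underside. Its x goes along the extractor's x, either way round. Pressed on the clips (from about 15 mm above the seat) the push rises to about 15 N (12 to 20 N), drops suddenly as they give way, and the plate lands on the deck.
- cover_grip (a point): Top centre of the cover's green grip rib, 33 mm above the cover's underside. The rib is 16 mm wide (along the cover's y: grip it across this), 70 mm long (along the cover's x) and rises 28 mm above the plate.
- clip_left (a joint): Outward travel in m of the green spring clip on the left of the cover's seat (extractor +y): 0 = at rest, hooked inward. It is 50 mm long (along x), 27 mm high above the deck; its slope (from 7 mm outside to 4 mm inside the seated plate's edge) leads the plate's edge in, its hook ends 6 mm above the deck. The cover spreads it by about 4 mm on the way down, then it springs back.
- clip_right (a joint): Outward travel in m of the green spring clip on the right of the cover's seat (extractor -y): 0 = at rest, hooked inward. It is 50 mm long (along x), 27 mm high above the deck; its slope (from 7 mm outside to 4 mm inside the seated plate's edge) leads the plate's edge in, its hook ends 6 mm above the deck. The cover spreads it by about 4 mm on the way down, then it springs back.
- slab: Bystander: fixed grey stone slab 190 x 170 x 12 mm with paint marks and a black dish, on the other side of the extractor from the cover; three paint pots stand on it. Origin: centre of its underside.
- pot_orange: Bystander: loose orange paint pot, 45 mm across, 36 mm high, standing on the slab. Origin: centre of its underside.
- pot_teal: Bystander: loose teal paint pot, 45 mm across, 36 mm high, standing on the slab. Origin: centre of its underside.
- pot_blue: Bystander: loose blue paint pot, 45 mm across, 36 mm high, standing on the slab. Origin: centre of its underside.
- pot_pink: Bystander: loose pink paint pot, 45 mm across, 36 mm high, standing on the table in front. Origin: centre of its underside.
- bowl_a: Bystander: loose white bowl, upright, 100 mm across, 45 mm high, on the table nearer the robot than the extractor. Origin: centre of its underside.
- bowl_b: Bystander: loose white bowl standing upside down on its rim, 110 mm across, 50 mm high, on the table to the right of the extractor. Origin: centre of its underside.

How it is judged:
By the outcome, as a careful person would: the job done as asked, in the order asked, and still so for the second after the job is handed in, while the arm keeps its last pose, push and grip.
It also fails if it takes over 64 s, if anything falls off the work surface, if the arm or the gripper's body presses on something with over 40 N, if the wrist force passes 120 N, or if a joint passes its speed limit or range.

## Working session

There is one attempt and no reset: what is moved stays moved. The work goes in short steps, Python scripts to look and compute and a shell command to move; the robot and the scene stay as the last step left them, time stands still between calls to the robot, and variables do not carry over. Pictures are saved under pics/ and viewed, at most 10 in all, crops included, and the job is handed in when it is done.

```bash
mkdir -p pics
cat > h.py <<'E'
import numpy as np,cv2
from plant import bot
def save(cam,name):
    s=bot.observe();c=bot.capture(cam);cv2.imwrite(f'pics/{name}.png',c['color'])
    np.savez(f'pics/{name}.npz',**{k:np.array(v) for k,v in c.items()},pos=s['ee_pos'],rot=s['tool_rot']);return c
E
python3 - <<'E'
from h import *
for c in('scene','side','wrist'):
    d=save(c,c+'0');print({k:np.round(v,3).tolist() for k,v in d.items() if k!='color'})
print(bot.observe())
E
```

```text
{'K': [[567.139, 0.0, 322.946], [0.0, 567.139, 235.003], [0.0, 0.0, 1.0]], 'origin': [847.267, -491.488, 1138.372], 'orientation': [-2.631, 0.015, 0.502]}
{'K': [[508.47, 0.0, 321.376], [0.0, 508.47, 239.032], [0.0, 0.0, 1.0]], 'origin': [245.483, 892.882, 995.527], 'orientation': [-2.307, 0.006, -2.83]}
{'K': [[371.648, 0.0, 322.607], [0.0, 371.648, 245.335], [0.0, 0.0, 1.0]], 'hand_eye': [[0.0, -0.961, -0.277, 70.438], [1.0, 0.001, -0.0, -0.25], [0.0, -0.277, 0.961, -168.216], [0.0, 0.0, 0.0, 1.0]]}
{'time_s': 0.15, 'q': array([-7.34941920e-02,  3.07418565e-01,  1.50736393e+00,  6.87069743e-06,
        1.32840926e+00, -7.34753659e-02]), 'qvel': array([ 5.20892862e-04, -1.34511577e-03, -4.02405882e-03,  1.03209809e-03,
        4.51063994e-05, -1.59900465e-03]), 'effort': array([ 7.71606137e-04, -4.57977819e+01, -2.52218986e+01, -9.54763436e-05,
        8.49722768e-03, -4.89260890e-05]), 'ee_pos': array([5.74428550e+02, 2.35490300e-02, 2.04086263e+02]), 'tool_rot': array([-3.13999836e+00, -1.24037765e-04,  1.57077575e+00]), 'contact_force': array([ 0.29162872, -0.63453528, -0.72568632]), 'wrist_torque': array([-0.04089799, -0.02116971, -0.01011381]), 'grasp_force': 0.0, 'opening': 85.459416490595}
```

View pics/scene0.png

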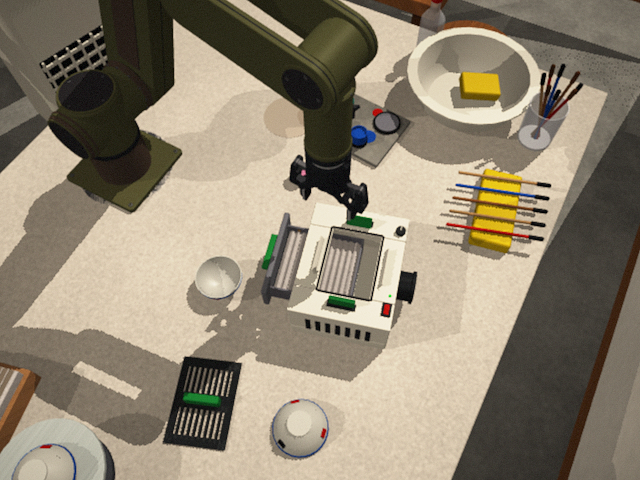

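View pics/side0.png

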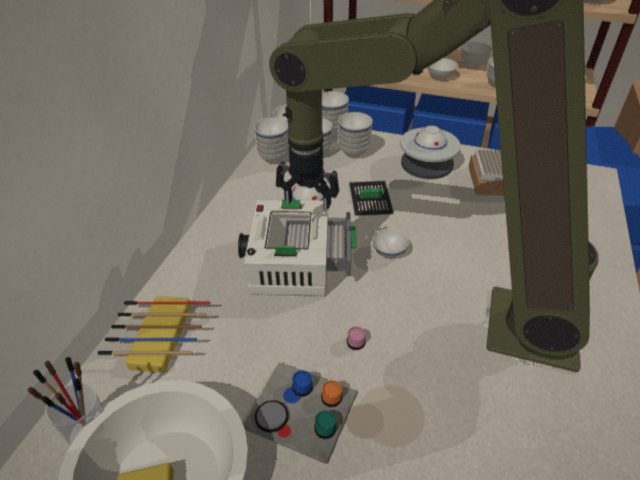

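The scene view shows the extractor around (345,265) with its drawer open toward the robot at (280,260). The cover lies at (203,402), bowl_a at (218,278) and bowl_b at (300,430). In the side view the pots are well away from the work. I'll enlarge the working area.

Run:
```python
import cv2
a=cv2.imread('pics/scene0.png')[195:345,240:440];cv2.imwrite('pics/c1.png',cv2.resize(a,None,fx=4,fy=4,interpolation=cv2.INTER_CUBIC))
a=cv2.imread('pics/scene0.png')[345:465,140:300];cv2.imwrite('pics/c2.png',cv2.resize(a,None,fx=5,fy=5,interpolation=cv2.INTER_CUBIC))
```

```text
(no output)
```

View pics/c1.png

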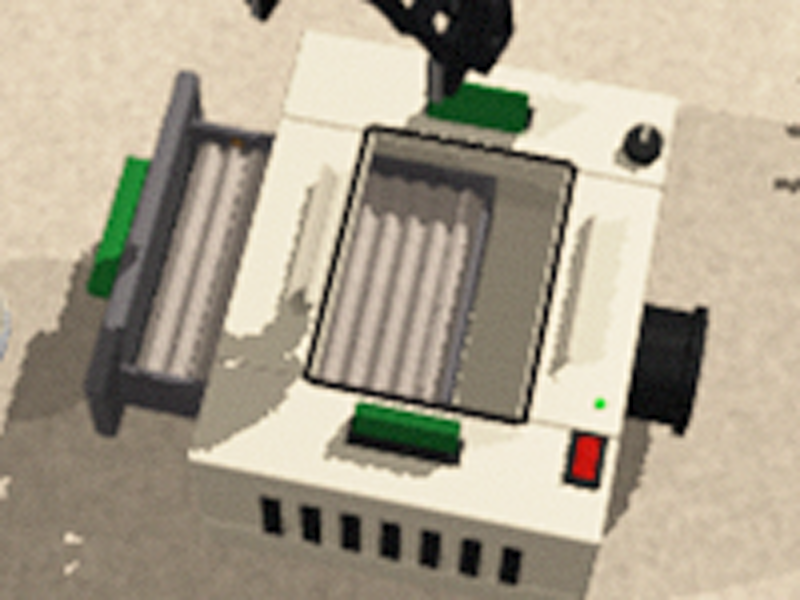

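View pics/c2.png

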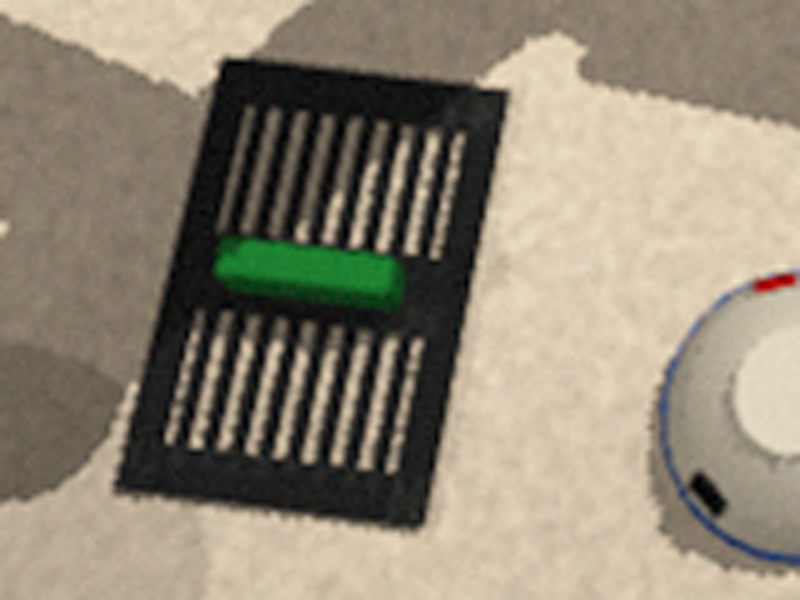

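The deck corners, opening and lip are clear in the first crop. The second shows the cover corners at about (222,60), (508,92), (424,525) and (116,490), with the rib top around (312,268). Next I'll compute the poses.

```bash
cat >> h.py <<'E'
from scipy.spatial.transform import Rotation as Ro
from scipy.optimize import least_squares
def ray(f,px,z):
    d=np.load(f'pics/{f}.npz');px=np.atleast_2d(px).astype(float)
    K=d['K'];v=np.c_[(px[:,0]-K[0,2])/K[0,0],(px[:,1]-K[1,2])/K[1,1]]
    if 'hand_eye' in d:
        r=np.hypot(*v.T);s=np.where(r>0,np.tan(r)/r,1);v=v*s[:,None];H=d['hand_eye'];T=Ro.from_euler('xyz',d['rot']).as_matrix()
        R=T@H[:3,:3];o=d['pos']+T@H[:3,3]
    else: R=Ro.from_euler('xyz',d['orientation']).as_matrix();o=d['origin']
    w=np.c_[v,np.ones(len(v))]@R.T
    return o+w*((z-o[2])/w[:,2])[:,None]
def fit(P,M):
    # rigid 2D fit of model M (x,y) to P
    f=lambda p:(M@np.array([[np.cos(p[2]),np.sin(p[2])],[-np.sin(p[2]),np.cos(p[2])]])+p[:2]-P[:,:2]).ravel()
    r=least_squares(f,[*P[:,:2].mean(0),0.]);return r.x,np.round(r.fun.reshape(-1,2),1)
E
python3 - <<'E'
from h import *
np.set_printoptions(suppress=True,precision=3)
c1=lambda p:np.array(p)/4+[240,195]
c2=lambda p:np.array(p)/5+[140,345]
P=ray('scene0',c1([[305,32],[678,98],[602,540],[190,455]]),125);p,r=fit(P,np.array([[-100,125],[100,125],[100,-125],[-100,-125]]));print('deck',p,r)
P=ray('scene0',c1([[370,128],[575,163],[525,420],[307,380]]),125);p,r=fit(P,np.array([[-50,70],[50,70],[50,-70],[-50,-70]]));print('open',p,r)
print('lip',ray('scene0',c1([[130,158],[90,293]]),108))
P=ray('scene0',c2([[222,60],[508,92],[424,525],[116,490]]),4);p,r=fit(P,np.array([[-60,85],[60,85],[60,-85],[-60,-85]]));print('cover',p,r)
print('rib',ray('scene0',c2([[235,240],[405,258],[395,285],[218,268]]),33))
print('bowl_a',ray('scene0',[[218,275]],45),'bowl_b',ray('scene0',[[300,428]],25))
E
```

```text
deck [640.926 -29.863   0.283] [[-1.7  2.5]
 [ 0.2  2.2]
 [ 1.3 -2. ]
 [ 0.3 -2.7]]
open [640.851 -29.304   0.288] [[ 3.3 -0.8]
 [-2.8 -3.8]
 [-3.5  0.7]
 [ 3.   3.9]]
lip [[ 463.458  -42.136  108.   ]
 [ 486.242 -118.606  108.   ]]
cover [ 501.691 -385.31     0.384] [[-0.8  0.6]
 [-0.2  0.6]
 [ 0.9 -1.1]
 [ 0.1 -0.1]]
rib [[ 472.368 -389.757   33.   ]
 [ 534.279 -363.901   33.   ]
 [ 536.624 -374.308   33.   ]
 [ 472.846 -401.696   33.   ]]
bowl_a [[ 388.953 -154.555   45.   ]] bowl_b [[ 696.342 -340.316   25.   ]]
```

```bash
python3 -m inch '[[-0.05,-0.07,0,0.068],[-0.1,-0.14,0,0.136],[-0.15,-0.21,0,0.205],[-0.2,-0.29,0,0.273],[-0.25,-0.36,0,0.341],[-0.3,-0.43,0,0.41],[-0.35,-0.5,0,0.478],[-0.39,-0.57,0,0.546],[-0.43,-0.63,0,0.614],[-0.43,-0.63,0,0.614]]' 1
python3 - <<'E'
from h import *
save('wrist','w1');cv2.imwrite('pics/w1.png',cv2.imread('pics/w1.png'))
print(bot.observe()['ee_pos'],bot.observe()['tool_rot'],bot.observe()['contact_force'])
E
```

```text
time_s: 1.15
ee_pos: [447.1, -86.4, 204.5]
tool_rot: [-3.141, 0.002, 0.283]
contact_force: [-0.4, 0.5, 0.2]
opening: -0.1
grasp_force: 0.0
[448.45780381 -86.11660197 204.73546423] [-3.14126308e+00  8.30869594e-05  2.86470561e-01] [ 3.51735944e-04  6.76627979e-01 -7.90105868e-01]
```

View pics/w1.png

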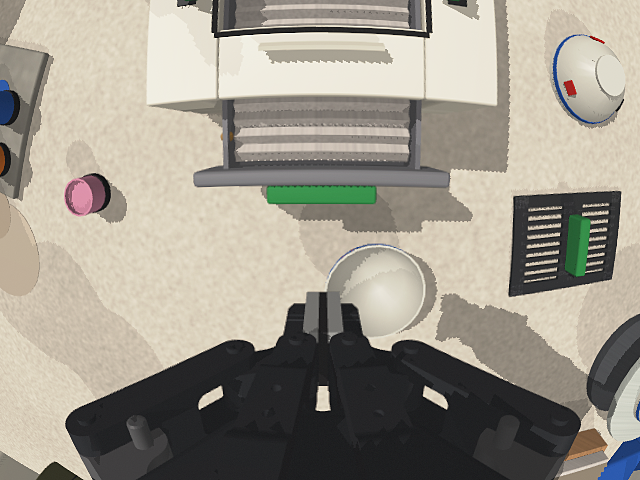

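The drawer lip is centred straight ahead (front edge (267–376, 203)) and square to the tool. Lowering, then pushing.

```bash
python3 -m inch '[[0,0,0.1,0],[0,0,0.2,0],[0,0,0.3,0],[0,0,0.4,0],[0,0,0.5,0],[0,0,0.54,0],[0,0,0.54,0],[0,0,0.54,0]]'
python3 -m inch '[[0.03,0,0,0],[0.06,0,0,0],[0.09,0,0,0],[0.12,0,0,0],[0.15,0,0,0],[0.18,0,0,0],[0.2,0,0,0],[0.22,0,0,0],[0.23,0,0,0],[0.24,0,0,0]]'
```

```text
time_s: 2.0
ee_pos: [449.9, -86.0, 97.2]
tool_rot: [3.141, -0.001, 0.286]
contact_force: [0.2, 0.1, 0.4]
opening: 0.2
grasp_force: 0.0
time_s: 3.0
ee_pos: [495.1, -72.5, 96.7]
tool_rot: [-3.141, 0.0, 0.285]
contact_force: [0.2, 0.4, 0.4]
opening: 0.2
grasp_force: 0.0
```

```bash
python3 -m inch '[[0.01,0,0,0],[0.02,0,0,0],[0.03,0,0,0],[0.04,0,0,0],[0.05,0,0,0]]'
python3 -m inch '[[0.01,0,0,0],[0.02,0,0,0],[0.03,0,0,0]]'
```

```text
time_s: 3.5
ee_pos: [504.8, -69.7, 96.8]
tool_rot: [-3.142, 0.0, 0.285]
contact_force: [0.6, -0.8, -0.2]
opening: -0.1
grasp_force: 0.0
time_s: 3.8
ee_pos: [510.6, -68.0, 96.8]
tool_rot: [3.142, -0.0, 0.285]
contact_force: [0.2, -0.4, 0.1]
opening: 0.1
grasp_force: 0.0
```

Run:
```python
from h import *
save('side','s1');save('wrist','w2')
a=cv2.imread('pics/s1.png')[150:310,220:420];a=cv2.resize(a,None,fx=2,fy=2)
b=cv2.imread('pics/w2.png')[0:400,120:520]
cv2.imwrite('pics/v2.png',np.hstack([cv2.copyMakeBorder(a,0,80,0,0,0),b]))
```

```text
(no output)
```

View pics/v2.png

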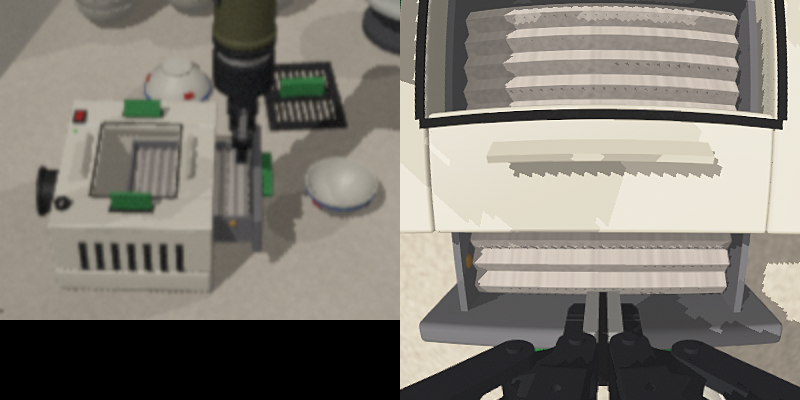

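The gripper appears to be over or inside the drawer, behind the grey front, instead of in front of the lip. I'll recheck the lip position with the other cameras.

Run:
```python
from h import *
np.set_printoptions(suppress=True,precision=1)
e=np.array([np.cos(.285),np.sin(.285)]);n=np.array([-e[1],e[0]])
def rep(t,P):
    d=P[:,:2]-[641,-29.5];print(t,P.tolist(),'along',d@e,'lat',d@n)
rep('w1 lip',ray('w1',[[267,203],[376,203]],108))
rep('w1 front top',ray('w1',[[195,186],[448,186]],112))
rep('w1 deck front',ray('w1',[[147,104],[497,105]],125))
rep('w1 tip',ray('w1',[[323,293]],204))
rep('s1 lip',ray('s1',[[356,232]],108))
rep('s0 lip',ray('side0',[[356,237]],108))
rep('w2 panel top inner/outer',ray('w2',[[240,345],[240,300]],112))
rep('w2 deck front',ray('w2',[[160,232],[480,232]],125))
rep('w2 tip',ray('w2',[[322,292]],97))
K=371.6
# TCP and points ahead projected in the wrist camera
d=np.load('pics/w2.npz');H=np.linalg.inv(d['hand_eye'])
for p in [(0,0,0),(11,0,0),(0,0,-19),(-11,0,0)]:
    c=H@[*p,1];r=np.hypot(c[0],c[1]);t=np.arctan2(r,c[2]);print(p,322.6+K*t*c[0]/r,245.3+K*t*c[1]/r)
print(d['pos'],bot.observe()['contact_force'])
```

```text
w1 lip [[460.26278694587216, -40.38681511322534, 108.0], [482.38032003320825, -116.35309232308535, 108.0]] along [-176.5 -176.6] lat [ 40.4 -38.8]
w1 front top [[459.22727167751367, 14.515658133239924, 112.0], [510.91780627427187, -163.1053914349603, 112.0]] along [-162.1 -162.4] lat [ 93.3 -91.6]
w1 deck front [[510.53210485330646, 61.09522236984729, 125.00000000000003], [578.6598699682986, -175.7879602819899, 125.0]] along [ -99.7 -101. ] lat [ 123.6 -122.9]
w1 tip [[444.16190019398107, -87.36961534273888, 204.0]] along [-205.2] lat [-0.2]
s1 lip [[472.6429707200192, -90.67734979759723, 108.0]] along [-178.8] lat [-11.4]
s0 lip [[467.53708420788564, -71.6146617023569, 108.0]] along [-178.3] lat [8.4]
w2 panel top inner/outer [[476.1560597398785, -36.23383988522812, 112.0], [500.10630188838456, -31.53744394171968, 112.0]] along [-160.1 -135.8] lat [39.9 37.7]
w2 deck front [[525.9826090885542, 6.849765535025917, 125.0], [563.2356734035633, -120.32889703761842, 125.0]] along [-100.2 -100.2] lat [ 67.2 -65.3]
w2 tip [[508.7142488392127, -68.22819257874299, 97.0]] along [-137.8] lat [0.]
(0, 0, 0) 322.80061667264056 287.5271460644736
(11, 0, 0) 322.81387165208685 266.35614811304663
(0, 0, -19) 322.831666133858 304.0103858227536
(-11, 0, 0) 322.78750230072893 307.7390223839704
[511.  -68.   96.8] [0.1 0.2 0.1]
```

The drawer hasn't moved: the lip is still at about −177 mm, and the fingertip crossed the panel top without registering any force. I'll lift, back out, and engage the lip deeper at pad height, in small checked steps.

```bash
python3 -m inch '[[0,0,-0.08,0],[0,0,-0.16,0],[0,0,-0.24,0],[-0.09,0,-0.24,0],[-0.18,0,-0.24,0],[-0.27,0,-0.24,0],[-0.36,0,-0.24,0],[-0.36,0,-0.24,0],[-0.36,0,-0.24,0]]'
python3 -m inch '[[0,0,0.1,0],[0,0,0.2,0],[0,0,0.3,0],[0,0,0.31,0],[0,0,0.31,0],[0,0,0.31,0]]'
python3 - <<'E'
from h import *
save('wrist','w3');save('side','s3')
a=cv2.resize(cv2.imread('pics/s3.png')[150:300,220:420],None,fx=2,fy=2)
b=cv2.imread('pics/w3.png')[0:400,120:520]
cv2.imwrite('pics/v3.png',np.hstack([cv2.copyMakeBorder(a,0,100,0,0,0),b]))
E
```

```text
time_s: 4.8
ee_pos: [441.9, -88.4, 145.1]
tool_rot: [3.141, -0.001, 0.284]
contact_force: [0.4, 0.1, 0.2]
opening: -0.1
grasp_force: 0.0
time_s: 5.4
ee_pos: [442.7, -88.5, 83.5]
tool_rot: [3.141, -0.001, 0.285]
contact_force: [0.6, 0.4, 0.3]
opening: 0.1
grasp_force: 0.0
```

View pics/v3.png

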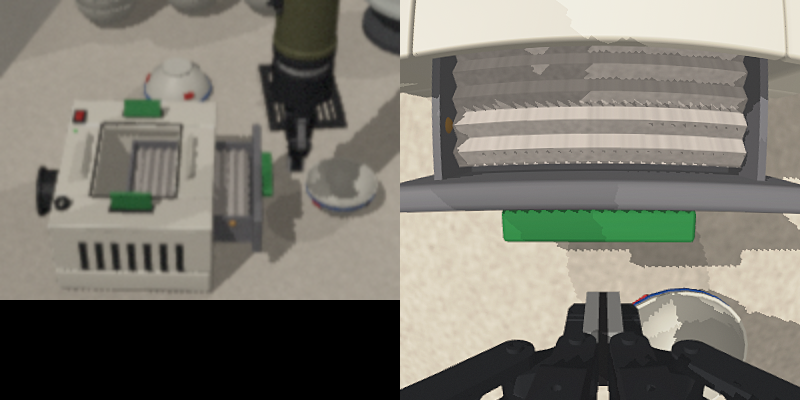

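The gripper is now clearly in front of the lip, and the drawer is undisturbed. Pushing in small steps while watching the force.

```bash
python3 -m inch '[[0.03,0,0,0],[0.06,0,0,0],[0.09,0,0,0]]'; python3 -m inch '[[0.02,0,0,0],[0.04,0,0,0]]';python3 -m inch '[[0.02,0,0,0],[0.04,0,0,0]]'; python3 -m inch '[[0.02,0,0,0],[0.04,0,0,0]]'
python3 - <<'E'
from h import *
save('side','s4');a=cv2.imread('pics/s4.png').astype(int);g=(a[:,:,1]-a[:,:,2]>40)&(a[:,:,1]-a[:,:,0]>25)
n,l,st,c=cv2.connectedComponentsWithStats(g[150:300,220:420].astype(np.uint8))
print([(s[4],ce+[220,150]) for s,ce in zip(st[1:],c[1:]) if s[4]>15])
E
```

```text
time_s: 5.8
ee_pos: [459.7, -83.2, 83.2]
tool_rot: [3.141, -0.001, 0.285]
contact_force: [-0.2, 0.4, -0.5]
opening: -0.2
grasp_force: 0.0
time_s: 6.0
ee_pos: [466.8, -80.8, 82.8]
tool_rot: [3.142, -0.0, 0.285]
contact_force: [-0.6, 0.3, -0.5]
opening: 0.2
grasp_force: 0.0
time_s: 6.2
ee_pos: [474.2, -78.6, 82.7]
tool_rot: [-3.141, 0.0, 0.285]
contact_force: [-0.4, -0.5, 0.5]
opening: -0.2
grasp_force: 0.7
time_s: 6.4
ee_pos: [481.3, -76.5, 82.7]
tool_rot: [-3.141, 0.001, 0.285]
contact_force: [-1.1, -0.5, 1.2]
opening: 0.0
grasp_force: 0.9
[(np.int32(93), array([375.32258065, 192.50537634])), (np.int32(137), array([290.56934307, 203.62773723])), (np.int32(42), array([350.4047619 , 241.78571429])), (np.int32(136), array([284.875     , 249.91911765]))]
```

```bash
cat >> h.py <<'E'
def panel(name):
    save('wrist',name);a=cv2.imread(f'pics/{name}.png').astype(int)
    g=(a[:,:,1]-a[:,:,2]>40)&(a[:,:,1]-a[:,:,0]>25)
    for c in (235,250,390,405):
        r=np.flatnonzero(g[:,c]);
        if len(r): print('lip col',c,r.min(),r.max(),ray(name,[[c,r.max()]],108)[0].round(1), end=' ')
    e=np.array([np.cos(.285),np.sin(.285)]);G=np.argwhere(g[:400])
    if len(G):
        P=ray(name,G[:,::-1],108)[:,:2]-[641,-29.5];print('lip front along',np.percentile(P@e,[2,50]).round(1),'tcp',(bot.observe()['ee_pos'][:2]-[641,-29.5])@e,bot.observe()['contact_force'].round(1))
E
python3 - <<'E'
from h import *
panel('w4')
a=cv2.imread('pics/w4.png').mean(2)
for c in (200,230):print(c,a[100:330:6,c].astype(int).tolist())
E
```

```text
lip col 235 288 313 [469.7 -40.1 108. ] lip col 250 289 313 [471.8 -46.5 108. ] lip col 390 288 314 [ 488.4 -104.9  108. ] lip col 405 289 314 [ 490.1 -111.4  108. ] lip front along [-202.1 -162.2] tcp -165.61717610799954 [ 0.5 -0.5  0.8]
200 [223, 222, 221, 220, 220, 219, 219, 218, 218, 218, 116, 121, 143, 110, 120, 136, 141, 139, 201, 196, 197, 142, 124, 66, 86, 86, 86, 102, 131, 132, 129, 136, 211, 209, 208, 207, 214, 206, 212]
230 [222, 220, 219, 218, 218, 218, 218, 218, 217, 214, 122, 117, 114, 114, 120, 127, 129, 139, 196, 197, 193, 142, 136, 86, 86, 86, 86, 100, 131, 132, 130, 108, 87, 82, 74, 126, 207, 208, 214]
```

The drawer moves now: the lip front went from −176 to −168 mm. Continuing.

```bash
python3 -m inch '[[0.02,0,0,0],[0.04,0,0,0],[0.06,0,0,0],[0.07,0,0,0]]'; python3 -c "
from h import *
panel('w5')"
```

```text
time_s: 6.9
ee_pos: [495.5, -72.4, 82.8]
tool_rot: [-3.142, -0.0, 0.285]
contact_force: [-0.8, -1.7, 0.9]
opening: -0.1
grasp_force: 0.7
lip col 235 288 313 [482.9 -36.1 108. ] lip col 250 289 313 [485.  -42.6 108. ] lip col 390 289 314 [ 501.6 -100.9  108. ] lip col 405 288 314 [ 503.3 -107.4  108. ] lip front along [-196.1 -146.9] tcp -151.33670177155403 [-0.2 -0.4  0.5]
```

```bash
python3 -m inch '[[0.02,0,0,0],[0.04,0,0,0],[0.06,0,0,0],[0.08,0,0,0]]'; python3 -m inch '[[0.01,0,0,0],[0.02,0,0,0]]'; python3 -m inch '[[0.01,0,0,0],[0.02,0,0,0]]';python3 -c "
from h import *
panel('w6')"
```

```text
time_s: 7.35
ee_pos: [510.7, -68.0, 82.8]
tool_rot: [-3.142, 0.0, 0.285]
contact_force: [-1.2, -0.7, -0.3]
opening: 0.1
grasp_force: 0.7
time_s: 7.55
ee_pos: [513.2, -67.2, 82.6]
tool_rot: [-3.142, 0.003, 0.285]
contact_force: [-6.3, -4.2, 3.4]
opening: 0.1
grasp_force: 3.6
time_s: 7.75
ee_pos: [514.1, -66.9, 82.5]
tool_rot: [-3.141, 0.008, 0.286]
contact_force: [-11.2, -7.2, 7.9]
opening: -0.2
grasp_force: 7.5
lip col 235 289 314 [501.3 -30.7 108. ] lip col 250 290 314 [503.4 -37.1 108. ] lip col 390 291 315 [520.1 -95.4 108. ] lip col 405 291 315 [ 521.8 -101.9  108. ] lip front along [-183.6  -12.6] tcp -132.26712475550983 [-10.   -6.8   6.6]
```

```bash
python3 -m inch '[[0.01,0,0,0],[0.02,0,0,0]]'; python3 -m inch '[[0.01,0,0,0],[0.01,0,0,0]]'; python3 -c "
from h import *
panel('w7')"
```

```text
time_s: 8.0
ee_pos: [515.9, -66.4, 82.5]
tool_rot: [-3.141, 0.011, 0.286]
contact_force: [-11.8, -8.0, 8.8]
opening: -0.1
grasp_force: 7.7
time_s: 8.2
ee_pos: [523.0, -64.4, 82.8]
tool_rot: [-3.141, 0.001, 0.285]
contact_force: [-4.7, -2.5, 2.3]
opening: -0.3
grasp_force: 2.3
lip col 235 289 314 [509.8 -28.3 108. ] lip col 250 289 314 [511.9 -34.7 108. ] lip col 390 290 314 [529.1 -93.  108. ] lip col 405 289 314 [530.8 -99.5 108. ] lip front along [-178.7   -9.5] tcp -123.08719468988043 [-5.  -2.2  2.6]
```

```bash
python3 -m inch '[[0.01,0,0,0],[0.02,0,0,0],[0.02,0,0,0]]'; python3 -c "
from h import *
panel('w8')"
python3 -m inch '[[-0.1,0,0,0],[-0.2,0,0,0],[-0.25,0,0,0],[-0.25,0,-0.2,0],[-0.25,0,-0.4,0],[-0.25,0,-0.6,0],[-0.25,0,-0.6,0]]'; python3 -c "
from h import *
panel('w9')"
```

```text
time_s: 8.55
ee_pos: [523.0, -64.3, 82.6]
tool_rot: [-3.141, 0.009, 0.286]
contact_force: [-11.5, -7.9, 10.5]
opening: -0.0
grasp_force: 8.1
lip col 235 290 314 [510.2 -28.1 108. ] lip col 250 289 315 [511.8 -34.6 108. ] lip col 390 290 315 [529.  -92.9 108. ] lip col 405 290 315 [530.7 -99.3 108. ] lip front along [-177.7   -9.4] tcp -122.96342516028766 [-11.7  -6.9   9.4]
time_s: 9.3
ee_pos: [485.4, -77.8, 208.9]
tool_rot: [3.135, -0.013, 0.285]
contact_force: [0.8, -0.5, 0.9]
opening: -0.1
grasp_force: 0.0
lip front along [-221.4 -114. ] tcp -164.6877960337068 [-0.4  0.5 -0.4]
```

The drawer holds firm at the hard stop: the lip is at −126 mm and 17 N doesn't move it. Now the cover.

```bash
python3 -m inch '[[-0.03,0.15,0,0],[-0.06,0.3,0,0],[-0.09,0.45,0,0],[-0.12,0.6,0,0],[-0.15,0.75,0,0],[-0.18,0.9,0,0],[-0.18,0.9,0,0]]' -1
python3 -m inch '[[-0.03,0.15,0,-0.02],[-0.06,0.3,0,-0.04],[-0.09,0.45,0,-0.048],[-0.12,0.6,0,-0.048],[-0.12,0.6,0,-0.048],[-0.12,0.6,0,-0.048],[-0.12,0.6,0,-0.048]]'
python3 - <<'E'
from h import *
save('wrist','w10');save('scene','sc2')
E
```

```text
time_s: 10.05
ee_pos: [496.5, -263.4, 201.0]
tool_rot: [3.141, 0.0, 0.282]
contact_force: [1.4, -0.8, -0.5]
opening: 85.4
grasp_force: 0.0
time_s: 10.75
ee_pos: [506.1, -380.1, 201.8]
tool_rot: [-3.139, 0.0, 0.386]
contact_force: [0.0, 0.2, -0.4]
opening: 85.2
grasp_force: 0.0
```

View pics/w10.png

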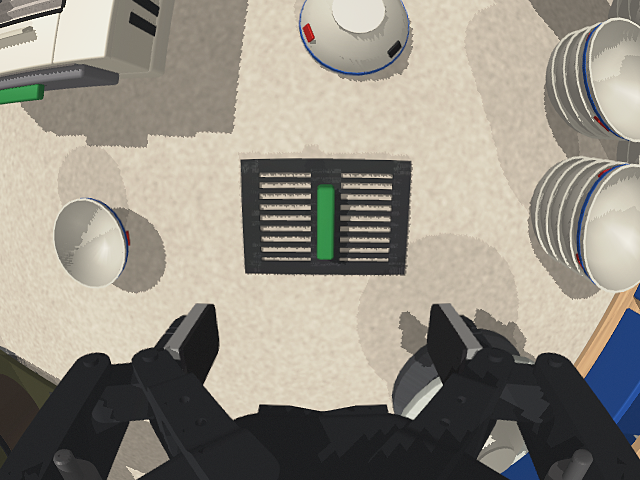

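The cover sits squarely between the open fingers, with corners (241,159), (411,160), (405,275), (246,274) and the rib top at x 317–335, y 184–260.

Run:
```python
from h import *
np.set_printoptions(suppress=True,precision=3)
P=ray('w10',[[241,159],[411,160],[405,275],[246,274]],5);p,r=fit(P,np.array([[60,85],[60,-85],[-60,-85],[-60,85]]));print('cover',p,r)
R=ray('w10',[[318,184],[334,184],[334,260],[317,260]],33);print(R,R.mean(0), np.arctan2(*(R[1]-R[2])[1::-1]))
d=np.load('pics/w10.npz');print(d['pos'],d['rot'])
t=d['rot'][2];T=Ro.from_euler('xyz',d['rot']).as_matrix()
print('delta tool',T.T@(np.r_[p[:2],0]-d['pos']))
```

```text
cover [ 500.372 -385.421    0.382] [[-0.7  0.4]
 [-0.1 -1. ]
 [ 0.7  0. ]
 [ 0.1  0.5]]
[[ 532.781 -364.212   33.   ]
 [ 538.278 -377.676   33.   ]
 [ 471.207 -405.534   33.   ]
 [ 465.077 -390.492   33.   ]] [ 501.836 -384.479   33.   ] 0.3936776527512439
[ 506.115 -380.141  201.763] [-3.139  0.     0.386]
delta tool [ -7.226   3.232 201.759]
```

```bash
python3 -m inch '[[-0.034,0.015,0.12,0],[-0.034,0.015,0.24,0],[-0.034,0.015,0.36,0],[-0.034,0.015,0.48,0],[-0.034,0.015,0.6,0],[-0.034,0.015,0.72,0],[-0.034,0.015,0.84,0],[-0.034,0.015,0.92,0],[-0.034,0.015,0.96,0],[-0.034,0.015,0.96,0]]'
python3 -m inch '[[0,0,0,0],[0,0,0,0],[0,0,0,0],[0,0,0,0],[0,0,0,0],[0,0,0,0],[0,0,0,0],[0,0,0,0]]' 1
```

```text
time_s: 11.85
ee_pos: [500.8, -385.8, 9.9]
tool_rot: [-3.14, 0.001, 0.386]
contact_force: [0.4, -0.2, 1.0]
opening: 85.2
grasp_force: 0.0
time_s: 12.65
ee_pos: [501.2, -387.1, 10.8]
tool_rot: [-3.141, 0.0, 0.385]
contact_force: [-0.7, 0.6, 0.3]
opening: 0.2
grasp_force: 0.0
```

The fingers closed on nothing, so the reported tool height may differ from the real fingertips. That would also explain the first drawer miss. I'll look.

Run:
```python
from h import *
save('wrist','w11');save('scene','sc3')
b=cv2.resize(cv2.imread('pics/sc3.png')[340:460,130:270],None,fx=3,fy=3)
a=cv2.imread('pics/w11.png')[100:460,140:500]
cv2.imwrite('pics/v4.png',np.hstack([a,b]))
```

```text
(no output)
```

View pics/v4.png

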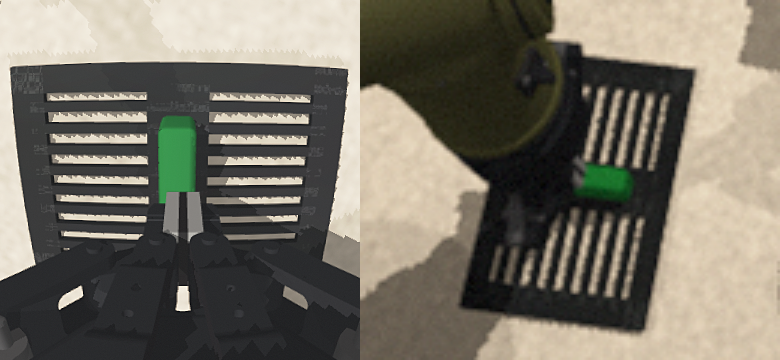

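The fingertips are resting just above the rib top, so the real tips end about 23–25 mm short of the reported TCP. I'll check whether there's a fore-aft offset as well.

```bash
python3 - <<'E'
from h import *
d=np.load('pics/w11.npz');H=np.linalg.inv(d['hand_eye'])
for p in [(11,0,-24),(-3,0,-24),(0,0,-24),(11,0,0),(11,0,-13),(11,5,-24),(35,0,-24)]:
    c=H@[*p,1];r=np.hypot(c[0],c[1]);t=np.arctan2(r,c[2]);print(p,322.6+371.6*t*c[0]/r,245.3+371.6*t*c[1]/r)
T=Ro.from_euler('xyz',d['rot']).as_matrix()
for z in (33,36):
  for px in ([318,217],[322,292]): print(z,px,T.T@(ray('w11',[px],z)[0]-d['pos']))
a=cv2.imread('pics/w10.png')
# open-finger tips in w10: inner pad corners
for px in ([210,306],[437,306]): 
  for z in (-13,-24,-37):
    dd=np.load('pics/w10.npz');TT=Ro.from_euler('xyz',dd['rot']).as_matrix()
    print('open',px,z,TT.T@(ray('w10',[px],dd['pos'][2]-z)[0]-dd['pos']))
E
python3 -m inch '[[0,0,0.01,0],[0,0,0.02,0]]'
```

```text
(11, 0, -24) 322.9260840028832 285.370804436177
(-3, 0, -24) 322.90266997078294 315.168739087837
(0, 0, -24) 322.9076682402289 308.96888588781957
(11, 0, 0) 322.87648493516707 266.38427330990214
(11, 0, -13) 322.901736547042 276.03214760942626
(11, 5, -24) 334.8645544406975 285.3599545473724
(35, 0, -24) 322.96581769388126 229.57275891181436
33 [318, 217] [ 39.77190073  -1.99459467 -22.22423087]
33 [322, 292] [  7.22466197  -0.39380307 -22.22263797]
36 [318, 217] [ 40.39605744  -1.95738068 -25.22426799]
36 [322, 292] [  8.51764075  -0.38948419 -25.22270782]
open [210, 306] -13 [ -4.86749934 -53.7886876  -12.86407767]
open [210, 306] -24 [  0.44959529 -49.98892042 -23.87571586]
open [210, 306] -37 [  6.73343439 -45.49828648 -36.88947009]
open [437, 306] -13 [ -4.73570243  54.35733946 -13.13356308]
open [437, 306] -24 [  0.57205019  50.49151662 -24.12609965]
open [437, 306] -37 [  6.84484874  45.92281691 -37.11727924]
time_s: 12.95
ee_pos: [501.3, -387.2, 6.7]
tool_rot: [3.141, -0.0, 0.385]
contact_force: [0.6, -0.2, -0.6]
opening: -0.4
grasp_force: 0.0
```

Everything fits a real fingertip about 28 mm short of the reported TCP and centred in x/y. The drawer was therefore pushed on its grey front, but it is home all the same. Opening and going down further.

```bash
python3 -m inch '[[0,0,-0.05,0],[0,0,-0.05,0],[0,0,-0.05,0],[0,0,-0.05,0],[0,0,-0.05,0],[0,0,-0.05,0]]' -1
python3 -m inch '[[0,0,0.05,0],[0,0,0.1,0],[0,0,0.14,0],[0,0,0.17,0],[0,0,0.17,0]]'
python3 -m inch '[[0,0,0,0],[0,0,0,0],[0,0,0,0],[0,0,0,0],[0,0,0,0],[0,0,0,0],[0,0,0,0],[0,0,0,0]]' 1
```

```text
time_s: 13.55
ee_pos: [501.1, -387.0, 16.7]
tool_rot: [-3.141, 0.0, 0.385]
contact_force: [0.5, -0.1, 0.1]
opening: 84.8
grasp_force: 0.0
time_s: 14.05
ee_pos: [500.4, -386.3, -18.8]
tool_rot: [-3.139, 0.001, 0.385]
contact_force: [-1.1, -0.4, 0.2]
opening: 85.3
grasp_force: 0.0
time_s: 14.85
ee_pos: [501.5, -387.3, -16.7]
tool_rot: [3.141, -0.0, 0.385]
contact_force: [-0.6, 0.5, 4.5]
opening: 15.1
grasp_force: 61.3
```

Gripped (15 mm, 61 N). Lifting clear.

```bash
python3 -m inch '[[0,0,-0.05,0],[0,0,-0.15,0],[0,0,-0.27,0],[0,0,-0.4,0],[0,0,-0.53,0],[0,0,-0.66,0],[0,0,-0.78,0],[0,0,-0.88,0],[0,0,-0.95,0],[0,0,-0.95,0]]'
python3 - <<'E'
from h import *
s=bot.observe();T=Ro.from_euler('xyz',s['tool_rot']).as_matrix()
print(s['ee_pos'],T.T@(np.array([641,-29.5,173])-s['ee_pos'])/200,(s['tool_rot'][2]-.285)*180/np.pi/120,s['contact_force'])
E
```

```text
time_s: 15.85
ee_pos: [502.3, -388.1, 175.0]
tool_rot: [3.138, -0.002, 0.385]
contact_force: [-0.2, -1.1, -0.8]
opening: 14.7
grasp_force: 60.4
[ 502.25536884 -388.06901838  175.03644063] [ 1.31671988 -1.4006587   0.00728   ] 0.04790989541374195 [-0.24701005 -1.14948004 -0.84029451]
```

```bash
python3 -m inch '[[0.04,-0.04,0,0],[0.12,-0.13,0,0],[0.22,-0.23,0,0],[0.32,-0.34,0,0],[0.42,-0.45,0,0],[0.51,-0.54,0,0],[0.58,-0.61,0,0],[0.63,-0.67,0,0],[0.66,-0.7,0,0],[0.66,-0.7,0,0]]'
python3 -m inch '[[0.04,-0.04,0,0],[0.12,-0.13,0,0.01],[0.22,-0.23,0,0.02],[0.32,-0.34,0,0.03],[0.42,-0.45,0,0.04],[0.51,-0.54,0,0.048],[0.58,-0.61,0,0.048],[0.63,-0.67,0,0.048],[0.656,-0.7,0,0.048],[0.656,-0.7,0,0.048]]'
python3 -m inch '[[0,0,0,0],[0,0,0,0],[0,0,0,0]]'
python3 - <<'E'
from h import *
save('wrist','w12');save('side','s12');save('scene','sc12')
a=cv2.imread('pics/w12.png')[60:460,120:520]
b=cv2.resize(cv2.imread('pics/sc12.png')[190:350,250:410],None,fx=2.5,fy=2.5)
cv2.imwrite('pics/v5.png',np.hstack([a,b]));print(bot.observe())
E
```

```text
time_s: 16.85
ee_pos: [570.8, -206.5, 172.0]
tool_rot: [-3.14, 0.001, 0.387]
contact_force: [-0.3, -0.0, -1.7]
opening: 15.1
grasp_force: 60.3
time_s: 17.85
ee_pos: [640.0, -28.2, 172.7]
tool_rot: [-3.142, 0.0, 0.286]
contact_force: [0.7, 0.7, -1.9]
opening: 15.0
grasp_force: 60.3
time_s: 18.15
ee_pos: [639.6, -29.7, 172.9]
tool_rot: [3.141, 0.0, 0.284]
contact_force: [-0.7, -0.6, -1.9]
opening: 15.2
grasp_force: 60.3
{'time_s': 18.3, 'q': array([-1.11621438e-01,  4.20716960e-01,  1.40780828e+00, -8.62847823e-05,
        1.31306951e+00,  1.17512739e+00]), 'qvel': array([ 0.00111221,  0.00136562, -0.00048285,  0.00226717, -0.00059215,
        0.00136679]), 'effort': array([-2.20727205e-02, -5.40920985e+01, -2.57933897e+01, -3.37357393e-03,
        1.75816291e-03, -6.38937254e-04]), 'ee_pos': array([639.76630246, -29.27882667, 172.84442967]), 'tool_rot': array([3.14151647e+00, 3.40877906e-05, 2.84069489e-01]), 'contact_force': array([-0.02771336, -1.16944101, -2.24980742]), 'wrist_torque': array([-0.03375511, -0.00725503,  0.00293098]), 'grasp_force': 60.298980474472046, 'opening': 14.906058211356784}
```

View pics/v5.png

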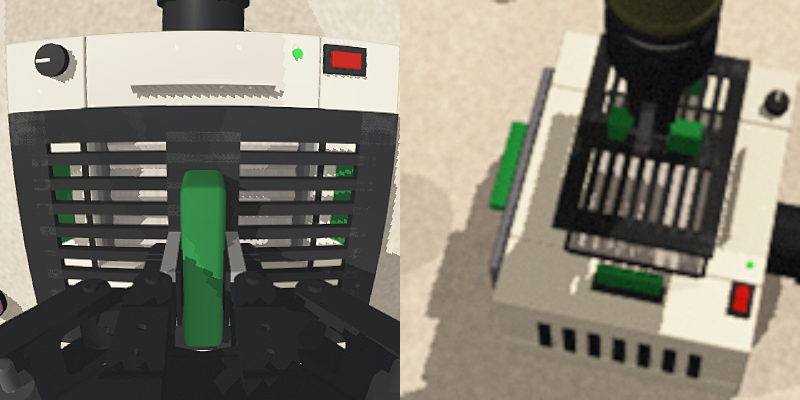

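The cover is held level and square above the opening, and the drawer front is flush. I'll compare the cover's position in the hand with the seat.

Run:
```python
from h import *
d=np.load('pics/w12.npz');T=Ro.from_euler('xyz',d['rot']).as_matrix()
for px in ([129,171],[518,168],[303,230],[342,230]): print(px,T.T@(ray('w12',[px],173+17+(5 if px[1]<200 else 33))[0]-d['pos']))
# cover in scene: corners
P=ray('sc12',np.array([[610-400,50],[750-400,60],[712-400,258],[553-400,225]])/2.5+[250,190],194)
p,r=fit(P,np.array([[-60,85],[60,85],[60,-85],[-60,-85]]));print(p,r)
# seat opening seen at rear guide in wrist: rear deck edge
print(ray('w12',[[128,92],[520,88]],125))
e=np.array([np.cos(.285),np.sin(.285)]);print((ray('w12',[[128,92],[520,88]],125)[:,:2]-[641,-29.5])@e)
```

```text
[129, 171] [ 61.14126131 -83.32619477 -22.16551039]
[518, 168] [ 62.56680717  83.92827351 -22.13317386]
[303, 230] [ 41.22667421  -6.54236784 -50.14682023]
[342, 230] [ 41.23036075   6.22159227 -50.14433283]
[ 6.43695003e+02 -3.27692493e+01  2.81967922e-01] [[-10.6   7.7]
 [  4.4  -2.4]
 [  3.9  -1.8]
 [  2.3  -3.4]]
[[ 708.7545252   117.49022666  125.        ]
 [ 780.45476249 -117.64359078  125.        ]]
[106.34881712 109.04716051]
```

```bash
python3 -m inch '[[0,0,0.05,0],[0,0,0.1,0],[0,0,0.15,0],[0,0,0.2,0],[0,0,0.22,0],[0,0,0.22,0],[0,0,0.22,0]]'
python3 -m inch '[[0,0,0.01,0],[0,0,0.02,0],[0,0,0.03,0],[0,0,0.04,0],[0,0,0.04,0]]'
python3 -m inch '[[0,0,0.01,0],[0,0,0.02,0],[0,0,0.02,0]]'
```

```text
time_s: 19.0
ee_pos: [640.1, -28.7, 128.8]
tool_rot: [3.142, -0.0, 0.285]
contact_force: [0.9, -0.7, -1.4]
opening: 14.7
grasp_force: 60.3
time_s: 19.5
ee_pos: [640.7, -29.0, 121.7]
tool_rot: [3.141, -0.002, 0.285]
contact_force: [-0.6, -1.2, 2.1]
opening: 15.2
grasp_force: 61.0
time_s: 19.8
ee_pos: [641.4, -28.9, 118.6]
tool_rot: [3.14, -0.004, 0.285]
contact_force: [-0.5, -1.1, 7.7]
opening: 14.7
grasp_force: 61.6
```

```bash
python3 -m inch '[[0,0,0.01,0],[0,0,0.02,0],[0,0,0.02,0]]'; python3 -m inch '[[0,0,0.01,0],[0,0,0.02,0],[0,0,0.02,0]]'; python3 -m inch '[[0,0,0.01,0],[0,0,0.02,0],[0,0,0.02,0]]'
```

```text
time_s: 20.1
ee_pos: [641.9, -28.8, 114.9]
tool_rot: [3.14, -0.005, 0.285]
contact_force: [1.9, 0.9, 3.0]
opening: 14.8
grasp_force: 61.0
time_s: 20.4
ee_pos: [640.0, -28.7, 108.3]
tool_rot: [-3.141, 0.0, 0.285]
contact_force: [2.0, 0.5, 1.0]
opening: 15.2
grasp_force: 61.2
time_s: 20.7
ee_pos: [640.1, -28.7, 108.3]
tool_rot: [3.141, -0.002, 0.285]
contact_force: [-4.6, 0.1, 20.9]
opening: 14.6
grasp_force: 64.0
```

```bash
python3 -m inch '[[0,0,0.005,0],[0,0,0.01,0],[0,0,0.01,0],[0,0,0.01,0],[0,0,0.01,0],[0,0,0.01,0]]'
python3 - <<'E'
from h import *
save('side','s13');save('scene','sc13');save('wrist','w13')
for n,(y0,y1,x0,x1) in {'s4':(150,300,220,420),'s13':(150,300,220,420),'scene0':(195,345,240,440),'sc13':(195,345,240,440)}.items():
    a=cv2.imread(f'pics/{n}.png').astype(int);g=(a[:,:,1]-a[:,:,2]>30)&(a[:,:,1]-a[:,:,0]>20)
    _,l,st,c=cv2.connectedComponentsWithStats(g[y0:y1,x0:x1].astype(np.uint8))
    print(n,[(int(s[4]),(ce+[x0,y0]).round(1).tolist(),(s[:2]+[x0,y0]).tolist(),s[2:4].tolist()) for s,ce in zip(st[1:],c[1:]) if s[4]>15])
s=bot.observe();print(s['ee_pos'],s['tool_rot'],s['contact_force'],s['wrist_torque'])
a=cv2.resize(cv2.imread('pics/s13.png')[180:310,230:400],None,fx=2.35,fy=2.35)
b=cv2.resize(cv2.imread('pics/sc13.png')[195:345,240:440],None,fx=2,fy=2)
h=max(a.shape[0],b.shape[0]);f=lambda i:cv2.copyMakeBorder(i,0,h-i.shape[0],0,0,0)
cv2.imwrite('pics/v6.png',np.hstack([f(a),f(b)]))
E
```

```text
time_s: 21.3
ee_pos: [640.1, -28.7, 108.2]
tool_rot: [3.14, -0.003, 0.285]
contact_force: [-8.8, 0.2, 30.9]
opening: 14.7
grasp_force: 65.3
s4 [(114, [375.2, 192.8], [369, 188], [13, 10]), (144, [290.6, 203.5], [282, 200], [19, 8]), (53, [350.1, 241.9], [348, 237], [5, 11]), (162, [285.0, 249.9], [275, 246], [21, 9])]
s13 [(44, [296.1, 204.1], [294, 200], [6, 9]), (86, [278.1, 224.1], [274, 218], [9, 12]), (78, [296.7, 223.6], [293, 219], [9, 10]), (106, [334.0, 236.1], [332, 226], [5, 22]), (175, [285.3, 249.8], [275, 246], [21, 9])]
scene0 [(213, [360.6, 221.5], [347, 216], [25, 12]), (212, [269.2, 251.0], [262, 234], [16, 35]), (200, [341.2, 301.3], [328, 296], [27, 12])]
sc13 [(228, [292.9, 256.1], [286, 239], [15, 35]), (102, [337.3, 254.8], [333, 249], [11, 13]), (151, [362.6, 259.5], [356, 253], [14, 14]), (218, [341.3, 301.0], [328, 296], [28, 12])]
[640.15355636 -28.70174503 108.25765068] [ 3.14032529e+00 -2.98157258e-03  2.85054109e-01] [-7.60701549  1.45158271 30.63603322] [ 0.23418664  1.48370261 -0.06659138]
```

The cover is down on the seat: TCP at 108 mm, level, pressing with 31 N. Both clips are back at their rest positions in the images, and the drawer is home. Handing in.

```bash
python3 -c "
from plant import bot
print(bot.hand_in())"
```

```text
the job is handed in; nothing more can be done
None
```

The filter drawer is fully home and the cover is seated level and square with both clips snapped over its edges; I handed the job in with the gripper still pressing down at about 31 N (no verdict was returned).

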